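# Hang the eyed template back on its rack

## Task

Pick up the metal template that has a round eye in its wide end, thread the eye onto the empty steel peg of the sloping rack while still holding it, and leave it hanging from that peg, tail straight down the slope and lying flush against the board. The peg may be clamped anywhere along its short slot, so look or feel for it; leave the other things on the bench where they are.

Things in the scene. Friction and masses are not known exactly. Their poses are not given: they have to be found in the camera images.
- template: the template to hang: flat aluminium plate 5 mm thick, 160 mm long, about 130 g, lying on a mat 3 mm thick. Origin: underside, on the long middle line. x runs towards the wide square end (50 x 50 mm, x from +30 to +80 mm) with the round eye, z up. Body 36 mm wide, rounded tail end at x = -80 mm. On top a dark wooden grip rib: see rib
- rib (a point): middle of the top of the template's grip rib, 27 mm above the underside, at x = -5 mm from the template's origin. The rib is 60 mm long along the template's x, 14 mm wide across y and stands 22 mm above the plate
- eye (a point): centre of the template's round eye at its underside, 55 mm from the origin along the template's +x; a through hole 14 mm across (the peg is 9 mm)
- board: plywood board of the fixed rack, sloping at 40 degrees, face up and towards the robot. Origin: on its face at the middle of the peg slot, about 123 mm above the table. z points straight out of the face, x up the slope, y across; face from x = -160 to +50 mm, y = -110 to +110 mm
- slot (a point): middle of the peg slot (the board's origin). The empty peg is a rigid steel pin 9 mm across that stands 38 mm straight out of the board's face (board z), at board x = 0 and anywhere from board y = -11 to +11 mm: it is clamped somewhere along the slot and its place is not measured, so look or feel for it; it does not yield
- strip (a point): second pin of the board, at board y = +88 mm, 20 mm out, 8 mm across; a thin wooden strip (24 mm wide, 3 mm thick) is fixed there. Not the peg to use
- plain_template: bystander: twin of the template, same sizes, but its wide end is solid, with no eye. Origin as on the template.
- glue: bystander: white glue bottle, 42 mm across, 120 mm tall, origin under its foot
- tin: bystander: low black round tin, 82 mm across, 30 mm high, origin under its foot
- folder: bystander: white bone folder, flat, 98 x 22 x 6 mm, origin about under its middle, x along it
- tape: bystander: cardboard ring of a tape roll, 90 mm across, 20 mm high, origin at the underside centre
- weight: bystander: brass pattern weight with a knob, 48 mm across, 56 mm high, origin under its foot
- hammer: bystander: small hammer lying flat, about 240 mm long, handle towards its -x

How it is judged (in metres and radians):
On the way, in this order (a step that is already met when the one before it is completed fails the run):
1. the template is lifted clear of the mat in the gripper (height (world z) of template above 0.05 m and contact force between the fingers and template above 1 N), for 0.1 s.
2. the eye is threaded on the peg, within 25 mm of the board, while the gripper still holds the template (x of eye in the frame of board between -0.006 and 0.006 m and y of eye in the frame of board between -0.015 and 0.015 m and z of eye in the frame of board between -0.004 and 0.025 m and contact force between the fingers and template above 1 N), for 0.05 s.
At the end, for the whole second after the job is handed in: the template hangs by its eye from the empty peg (eye centre within 6 mm of the slot line and 15 mm of the slot's middle), flush on the board (within 5 mm, 0.08 rad), tail down the slope within 0.35 rad, at rest and released (x of eye in the frame of board between -0.006 and 0.006 m and y of eye in the frame of board between -0.015 and 0.015 m and z of eye in the frame of board between -0.004 and 0.005 m and z of template in the frame of board below 0.005 m and x of template in the frame of board below -0.04 m and angle between the x axis of template and the x axis of board, either way round below 0.35 rad and angle between the z axis of template and the z axis of board, either way round below 0.08 rad and linear speed of template below 0.02 m/s); the robot touches nothing.
It fails at once if one of the bystanders (plain template, glue, tin, folder, tape, weight, hammer) is moved by more than 30 mm (distance of any of plain_template, glue, tin, folder, tape, weight, hammer from where it was at the start of the episode above 0.03 m).
It also fails if it takes over 58 s, if anything falls off the work surface, if the arm or the gripper's body presses on something with over 40 N, if the wrist force passes 120 N, or if a joint passes its speed limit or range.

## Robot

A 6-joint arm with a two-finger parallel gripper is mounted at the origin on the work surface. World frame = base frame: x ahead of the robot, y to its left, z up, the work surface at z = 0. Lengths are in mm, angles in rad, forces in N, time in s.
With the tool pointing down it reaches from about 350 to 950 mm from the base axis. Payload 17.4 kg.
Tool frame: the origin (TCP) lies at the very end of the fingers, on their centre line; the grasp point (between the pads) lies 19 mm behind it; z points along the fingers, y is the direction in which the jaws open and shut (so a half turn about z gives the same grasp; the last joint's range is limited). The gripper opens to 93 mm and grips with 3 to 60 N. Pads are 15 mm wide; open, the fingers measure 128 mm over their backs; the gripper's body (75 mm by 188 mm) begins 65 mm behind the grasp point.
Start: joints at [1.193, 0.116, 1.442, -0, 1.584, -0.038], TCP at [224.985, 636.407, 218.646] pointing down, gripper open.
Joint ranges: [-2.83, 2.83], [-0.83, 2.19], [0.07, 2.5], [-1.14, 4.28], [0.01, 3], [-2.97, 2.97]. Speed limits (rad/s): [1.89, 1.89, 2.22, 3.14, 3.14, 3.14].

## Interface

Orientations are given as a 3x3 rotation matrix whose columns are the frame's x, y, z axes.
In Python, from rig import env, optics gives the robot as it stands.
- The arm moves only by the tool jog_arm, never from a script. Its argument "targets" is a list that holds one entry, the list of rows, each a list of 5 numbers: the finger opening in m, from 0 to 0.093, then the shift along the tool's x, y, z in m, then the turn about the tool's z in degrees. In form: [[[claw, tx, ty, tz, roll], ...]]. A call has 1 to 8 rows; each row is the pose to reach, as a shift and turn from the pose commanded when the call began, along the tool's axes at that moment; what a row does not reach only later rows make up. A row lasts 1/8 s, in which the tool goes at most 62.5 mm and 10.7 degrees, less where a joint would pass 70% of its speed; a pose out of reach is approached as far as the arm can. A call with a gripper value outside its range is refused whole. The fingers move at their own pace and stop on an object; "force" is the grip in N (left out, the last holds). Time passes only in rows, so rows that repeat a pose let the fingers close. It gives the time, the measured TCP pose, the force and the opening at its end, in the units of the state.
- env.get_state(): the state, without advancing time (a new reading comes with each control period).
- optics.read_camera(name): name is "scene" or "top" or "wrist"; returns the picture (420x560x3 uint8, red, green, blue); there is no depth.
- optics.camera_model(name): a dict with "fx", "fy", "cx", "cy" (pixels), "k1" (the pictures are not rectified: a ray, as slopes to the right and down, at radius r is drawn at 1 + k1 r^2 times it, then the intrinsics apply), "origin" and "orientation" of the camera in the world. Camera axes: x right, y down, z forward; pixel columns grow to the right and rows downward; lengths in mm; the calibration is good to about 2 mm. A picture is of the moment at which its call begins: read the wrist's pose just before it. camera_model takes no time and is no camera call; for the wrist camera it gives the pose at the moment of the call.
- env.hand_in(): hands the job in, once; it reports no verdict.
The state is a dict: "t": time; "q": joint angles; "dq": joint speeds; "joint_efforts": joint torques, N m; "tool_pos": TCP position; "eef_rot": TCP orientation; "wrist_force": force on the tool from outside, world axes, zero at the start; "wrist_torque": the same for the moment, N m; "width": finger opening in mm.
Only numpy, scipy, OpenCV 4.12 (cv2) and the standard library are available. Lean on these libraries where they do the work, as an engineer would, in place of code of your own. Each camera call takes 0.05 s, during which the arm holds its last target. There are 200 camera calls.

## Working session

There is one attempt and no reset: what is moved stays moved. The work goes in short steps, Python scripts to look and compute and a tool call to move; the robot and the scene stay as the last step left them, time stands still between calls to the robot, and variables do not carry over. Pictures are saved under pics/ and viewed, about 8 in all and at most 12, crops included, and the job is handed in when it is done.

Besides the shell and the picture viewer there is one more tool, called after ">>>" as name(argument=value, ...), one argument or row to a line, values as JSON. jog_arm: Moves the arm, as the interface text tells. Its arguments: {"type":"object","properties":{"targets":{"type":"array"},"force":{"type":"number"}},"required":["targets"]}

```bash
ls; mkdir -p pics
python3 - <<'E'
from rig import env, optics
import cv2
for n in("scene","top"):
    im=optics.read_camera(n); cv2.imwrite(f"pics/{n}0.png",im[:,:,::-1])
    print(n,optics.camera_model(n))
print(env.get_state())
E
```

```text
pics
scene {'fx': 488.00804413166003, 'fy': 488.00804413166003, 'cx': 281.54354695750806, 'cy': 208.9229772179327, 'k1': -0.14939880484775286, 'origin': array([1739.5398205 ,  -47.41373945,  903.67675806]), 'orientation': array([[ 0.03013738,  0.55707067, -0.82991807],
       [ 0.99951827, -0.0106373 ,  0.02915605],
       [ 0.00741389, -0.83039696, -0.55712289]])}
top {'fx': 538.2601473308004, 'fy': 538.2601473308004, 'cx': 272.7535368728696, 'cy': 212.36745829059012, 'k1': -0.01723321951967166, 'origin': array([ 316.42706255,   18.12599418, 1437.47154068]), 'orientation': array([[-0.10164209, -0.97472301,  0.19895712],
       [-0.99481872,  0.10001997, -0.01821342],
       [-0.00214665, -0.19977751, -0.97983893]])}
{'t': 0.1, 'q': array([ 1.19319487e+00,  1.16473265e-01,  1.44218775e+00, -1.52857364e-05,
        1.58400602e+00, -3.78094166e-02]), 'dq': array([-0.00149311, -0.00173515, -0.00073432, -0.00031863,  0.00014121,
       -0.00044947]), 'joint_efforts': array([ 3.55956530e-03, -7.22890663e+01, -6.23871088e+01,  7.81885791e-02,
        2.28239415e-02, -5.10160635e-05]), 'tool_pos': array([224.92411462, 636.23290753, 217.96188993]), 'eef_rot': array([[-9.42823929e-01,  3.33291004e-01, -3.81908455e-04],
       [ 3.33291222e-01,  9.42823394e-01, -1.00432901e-03],
       [ 2.53384011e-05, -1.07419216e-03, -9.99999423e-01]]), 'wrist_force': array([-0.01451672,  0.43849206, -0.50997472]), 'wrist_torque': array([ 0.06725918,  0.01369736, -0.0481317 ]), 'width': 92.92398273274084}
```

View pics/top0.png

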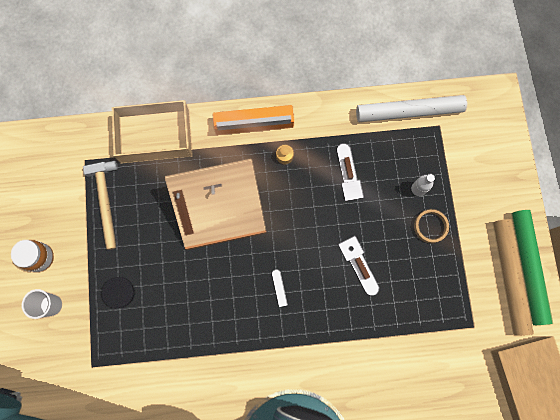

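View pics/scene0.png

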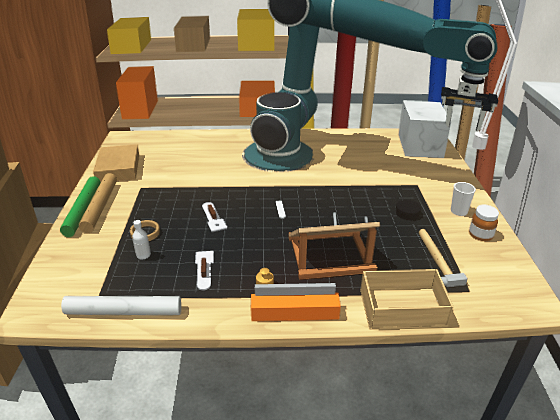

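The top view shows the eyed template with its wide end at (350,249) and tail at (373,290). The rack is around (215,205), with the strip on its left side and the empty peg near (210,188). The plain twin is at (350,172). I'll enlarge both areas.

```bash
cat > h.py <<'E'
import numpy as np, cv2
from rig import env, optics
def ray(m,uv):
    K=np.array([[m['fx'],0,m['cx']],[0,m['fy'],m['cy']],[0,0,1]])
    p=cv2.undistortPoints(np.array([[uv]],float),K,np.array([m['k1'],0,0,0,0.]))[0,0]
    d=m['orientation']@np.r_[p,1]; return m['origin'],d
def onplane(m,uv,p0,n):
    o,d=ray(m,uv); return o+d*(np.dot(np.array(p0)-o,n)/np.dot(d,n))
def onz(m,uv,z): return onplane(m,uv,[0,0,z],np.array([0,0,1.]))
def proj(m,P):
    K=np.array([[m['fx'],0,m['cx']],[0,m['fy'],m['cy']],[0,0,1]])
    R=m['orientation'].T
    return cv2.projectPoints(np.array(P,float).reshape(-1,3),cv2.Rodrigues(R)[0],-R@m['origin'],K,np.array([m['k1'],0,0,0,0.]))[0][:,0]
E
python3 - <<'E'
import cv2,numpy as np
a=cv2.imread("pics/top0.png")
c1=cv2.resize(a[145:260,155:275],None,fx=4,fy=4,interpolation=cv2.INTER_CUBIC)
c2=cv2.resize(a[230:305,330:390],None,fx=5,fy=5,interpolation=cv2.INTER_CUBIC)
o=np.zeros((460,780,3),np.uint8);o[:,:480]=c1;o[:375,480:780]=c2
cv2.imwrite("pics/crop1.png",o)
E
```

```text
(no output)
```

View pics/crop1.png

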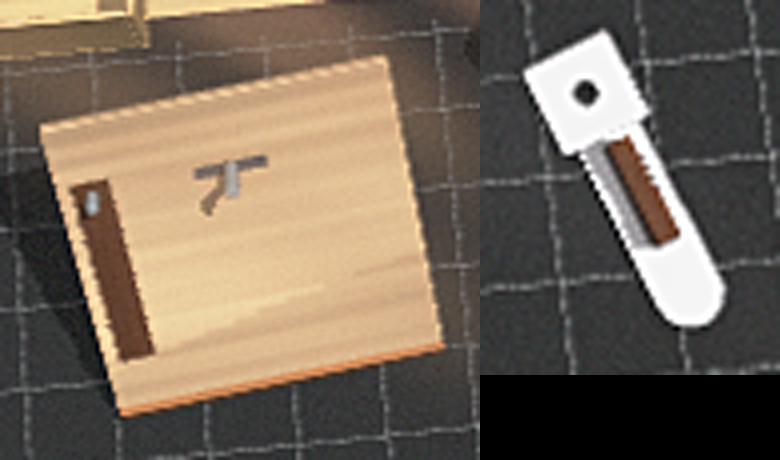

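```bash
cat > m1.py <<'E'
from h import *
from scipy.optimize import least_squares
m=optics.camera_model("top")
A=lambda u,v:(155+(u+.5)/4-.5,145+(v+.5)/4-.5)
B=lambda u,v:(330+(u-480+.5)/5-.5,230+(v+.5)/5-.5)
s,c=np.sin(np.radians(40)),np.cos(np.radians(40))
def Rb(y):
    return cv2.Rodrigues(np.array([0,0,y]))[0]@np.array([[c,0,-s],[0,1,0],[s,0,c]])
def board(p): return Rb(p[2]),np.array([p[0],p[1],123])
pts=[(50,110,0),(50,-110,0),(-160,-110,0),(-160,110,0),(0,0,0)]
px=np.array([A(40,127),A(386,57),A(443,347),A(120,412),A(231,166)])
f=lambda p:(proj(m,[board(p)[0]@q+board(p)[1] for q in np.array(pts,float)])-px).ravel()
r=least_squares(f,[500,100,0]);print("board",r.x,"res",f(r.x).round(1))
R,o=board(r.x)
for n,q in dict(pegbase=(232,166),pegtip=(234,195),slotL=(195,172),slotR=(267,160)).items():
    z=38 if n=="pegtip" else 0
    P=onplane(m,A(*q),o+R[:,2]*z,R[:,2]);print(n,(R.T@(P-o)).round(1))
tp=np.array([(80,25,5),(80,-25,5),(30,-25,5),(30,25,5),(55,0,5),(-80,0,5)],float)
tx=np.array([B(524,73),B(605,30),B(650,113),B(570,155),B(586,93),B(702,322)])
def T(p): return cv2.Rodrigues(np.array([0,0,p[2]]))[0],np.array([p[0],p[1],3])
g=lambda p:(proj(m,[T(p)[0]@q+T(p)[1] for q in tp])-tx).ravel()
t=least_squares(g,[400,-100,.5]);print("templ",t.x,"res",g(t.x).round(1))
print("rib",T(t.x)[0]@[-5,0,27]+T(t.x)[1])
# wrist
st=env.get_state();w=optics.camera_model("wrist");E=st['eef_rot']
print("wristcam in tool",(E.T@(w['origin']-st['tool_pos'])).round(1),(E.T@w['orientation']).round(2),w['fx'])
E
python3 m1.py
```

```text
board [6.66592034e+02 1.38137764e+02 1.02747434e-01] res [-0.4  0.4  0.6  0.4  0.1 -0.5 -0.3 -0.1 -0.  -0.2]
pegbase [-0.8 -0.5 -0. ]
pegtip [-2.8 -0.2 38. ]
slotL [ 0.2 22.9  0. ]
slotR [ -1.5 -22.8   0. ]
templ [ 4.36521544e+02 -2.25156680e+02  3.47253407e-01] res [-0.1 -0.4  0.3  0.2 -0.1  0.3 -0.7 -0.   0.1 -0.1  0.5  0. ]
rib [ 431.81998886 -226.8582627    30.        ]
wristcam in tool [ 7.090e+01 -1.000e-01 -1.662e+02] [[ 0.   -0.97 -0.26]
 [ 1.    0.   -0.  ]
 [ 0.   -0.26  0.97]] 342.20092894516335
```

```bash
cat >> h.py <<'E'
def go(pos,yaw=None,st=None):
    "tool-frame shift (m) and roll (deg) from the present pose to a TCP position / tool-x yaw (deg)"
    st=st or env.get_state();E=st['eef_rot'];d=E.T@(np.array(pos,float)-st['tool_pos'])
    y=np.degrees(np.arctan2(E[1,0],E[0,0]))
    r=0 if yaw is None else -((yaw-y+180)%360-180)
    print("t",round(st['t'],2),"shift",(d/1000).round(4),"roll",round(r,2),"F",st['wrist_force'].round(1),"w",st['width'].round(1),"pos",st['tool_pos'].round(1))
E
python3 -c "
from h import *
go([440,250,220],20)"
```

```text
Traceback (most recent call last):
  File "h.py", line 19, in go
    print("t",round(st['t'],2),"shift",(d/1000).round(4),"roll",round(r,2),"F",st['wrist_force'].round(1),"w",st['width'].round(1),"pos",st['tool_pos'].round(1))
                                                                                                              ^^^^^^^^^^^^^^^^^
AttributeError: 'float' object has no attribute 'round'
```

```bash
sed -i "s/st\['width'\].round(1)/round(st['width'],1)/" h.py
python3 -c "
from h import *
go([440,250,220],20)"
```

```text
t 0.1 shift [-0.3315 -0.2925 -0.0017] roll 140.53 F [-0.   0.4 -0.5] w 92.9 pos [224.9 636.2 218. ]
```

>>> jog_arm(
  targets=[
    [[0.06, -0.33, -0.29, 0, 80], [0.06, -0.33, -0.29, 0, 80], [0.06, -0.33, -0.29, 0, 80], [0.06, -0.33, -0.29, 0, 80], [0.06, -0.33, -0.29, 0, 80], [0.06, -0.33, -0.29, 0, 80], [0.06, -0.33, -0.29, 0, 80], [0.06, -0.33, -0.29, 0, 80]],
  ],
  force=10,
)

```text
t: 1.1
tool_pos: [440.9, 249.7, 218.5]
eef_rot: [[0.174, 0.985, 0.0], [0.985, -0.174, -0.001], [-0.001, 0.0, -1.0]]
wrist_force: [-0.1, 0.5, -0.0]
width: 60.3
```

```bash
python3 -c "
from h import *
go([431.8,-226.9,150],19.9)"
```

```text
t 1.1 shift [-0.4709  0.0737  0.0688] roll 60.1 F [-0.1  0.5 -0. ] w 60.3 pos [440.9 249.7 218.5]
```

>>> jog_arm(
  targets=[
    [[0.06, -0.47, 0.075, 0.068, 60], [0.06, -0.47, 0.075, 0.068, 60], [0.06, -0.47, 0.075, 0.068, 60], [0.06, -0.47, 0.075, 0.068, 60], [0.06, -0.47, 0.075, 0.068, 60], [0.06, -0.47, 0.075, 0.068, 60], [0.06, -0.47, 0.075, 0.068, 60], [0.06, -0.47, 0.075, 0.068, 60]],
  ],
)

```text
t: 2.1
tool_pos: [435.3, -225.3, 150.0]
eef_rot: [[0.937, 0.349, -0.0], [0.349, -0.937, 0.0], [-0.0, -0.0, -1.0]]
wrist_force: [0.3, -0.1, 0.5]
width: 60.0
```

```bash
python3 -c "
from h import *
import json
go([431.8,-226.9,150],19.9)
im=optics.read_camera('wrist');w=optics.camera_model('wrist')
cv2.imwrite('pics/w1.png',im[:,:,::-1])
t=np.array([436.5,-225.2,3]);R=cv2.Rodrigues(np.array([0,0,.347]))[0]
print(proj(w,[t+R@np.array(p) for p in [(55,0,5.),(-5,0,27),(80,25,5),(80,-25,5),(-80,0,5)]]).round(1))
"
```

```text
t 2.1 shift [-0.0039  0.0002  0.    ] roll 0.53 F [ 0.3 -0.1  0.5] w 60.0 pos [ 435.3 -225.3  150. ]
[[280.9 127. ]
 [280.2 199.3]
 [252.2  97.2]
 [310.1  97.8]
 [279.9 267.7]]
```

View pics/w1.png

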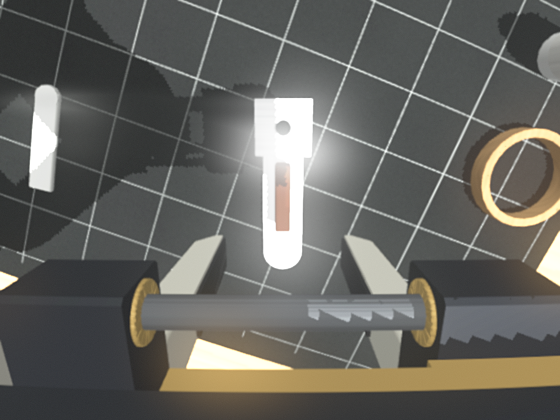

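The wrist view shows the eye at (283,128), where I predicted (281,127), and the rib near (283,197). That puts the template about 2 mm further along tool y than estimated. I'll go down and grip.

>>> jog_arm(
  targets=[
    [[0.06, 0, 0.002, 0.06, 0.5], [0.05, 0, 0.002, 0.11, 0.5], [0.045, 0, 0.002, 0.13, 0.5], [0.045, 0, 0.002, 0.137, 0.5], [0.0, 0, 0.002, 0.137, 0.5], [0.0, 0, 0.002, 0.137, 0.5], [0.0, 0, 0.002, 0.137, 0.5], [0.0, 0, 0.002, 0.137, 0.5]],
  ],
  force=15,
)

```text
t: 3.15
tool_pos: [437.1, -224.9, 14.3]
eef_rot: [[0.939, 0.343, 0.001], [0.343, -0.939, -0.0], [0.001, 0.001, -1.0]]
wrist_force: [-0.7, 0.8, 5.3]
width: 13.9
```

>>> jog_arm(
  targets=[
    [[0.0, 0, 0, 0, 0], [0.0, 0, 0, -0.02, 0], [0.0, 0, 0, -0.06, 0], [0.0, 0, 0, -0.12, 0], [0.0, 0, 0, -0.18, 0], [0.0, 0, 0, -0.24, 0], [0.0, 0, 0, -0.24, 0], [0.0, 0, 0, -0.24, 0]],
  ],
)

```text
t: 4.15
tool_pos: [436.6, -224.7, 252.6]
eef_rot: [[0.94, 0.343, -0.001], [0.343, -0.94, 0.0], [-0.001, -0.001, -1.0]]
wrist_force: [0.5, 0.6, -1.7]
width: 13.8
```

```bash
python3 -c "
from h import *
b=np.array([666.6,138.1,123.]);y=.1027;s,c=np.sin(.69813),np.cos(.69813)
R=cv2.Rodrigues(np.array([0,0,y]))[0]@np.array([[c,0,-s],[0,1,0],[s,0,c]])
print(R.round(3))
# flush alignment pose: template origin at board(-60,-60,0); grip at template x=-1, ~13 above plate top
g=R@np.array([-61,-60,18.])+b; print('grip patch there',g)
go([g[0],g[1],252],np.degrees(y))
im=optics.read_camera('wrist');cv2.imwrite('pics/w2.png',im[:,:,::-1])
"
```

```text
[[ 0.762 -0.103 -0.639]
 [ 0.079  0.995 -0.066]
 [ 0.643  0.     0.766]]
grip patch there [614.75942014  72.43935986  97.57885494]
t 4.15 shift [ 0.2692 -0.2182  0.0006] roll 14.15 F [ 0.5  0.6 -1.7] w 13.8 pos [ 436.6 -224.7  252.6]
```

View pics/w2.png

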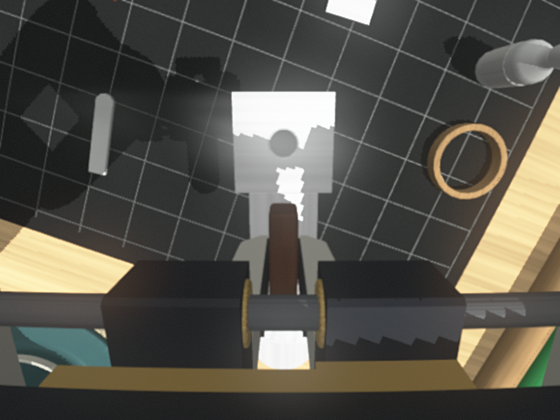

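Grasp is good: the plate is level between the fingers and the eye is at (284,143). The tool can't tilt, so I'll press the template onto the board beside the peg at board y=-60, which will swing it to 40° in the fingers.

>>> jog_arm(
  targets=[
    [[0.0, 0.27, -0.218, 0, 14.2], [0.0, 0.27, -0.218, 0, 14.2], [0.0, 0.27, -0.218, 0, 14.2], [0.0, 0.27, -0.218, 0, 14.2], [0.0, 0.27, -0.218, 0, 14.2], [0.0, 0.27, -0.218, 0, 14.2], [0.0, 0.27, -0.218, 0, 14.2], [0.0, 0.27, -0.218, 0, 14.2]],
  ],
)

```text
t: 5.2
tool_pos: [615.3, 72.2, 252.1]
eef_rot: [[0.995, 0.102, -0.002], [0.102, -0.995, -0.0], [-0.002, 0.0, -1.0]]
wrist_force: [0.3, -1.3, -1.5]
width: 14.0
```

>>> jog_arm(
  targets=[
    [[0.0, 0, 0, 0.04, 0], [0.0, 0, 0, 0.08, 0], [0.0, 0, 0, 0.095, 0], [0.0, 0, 0, 0.1, 0], [0.0, 0, 0, 0.105, 0], [0.0, 0, 0, 0.11, 0], [0.0, 0, 0, 0.115, 0], [0.0, 0, 0, 0.115, 0]],
  ],
  force=8,
)

```text
t: 6.2
tool_pos: [615.9, 72.6, 138.4]
eef_rot: [[0.995, 0.102, 0.0], [0.102, -0.995, 0.0], [0.0, -0.0, -1.0]]
wrist_force: [0.1, 0.4, -1.5]
width: 14.0
```

```bash
python3 -c "
from h import *
im=optics.read_camera('wrist');im2=optics.read_camera('scene')[180:300,250:420]
o=np.zeros((420,800,3),np.uint8);o[:,:400]=cv2.resize(im,(560,420))[:,80:480];o[:282,400:]=cv2.resize(im2,(400,282),interpolation=cv2.INTER_CUBIC)
cv2.imwrite('pics/w3.png',o[:,:,::-1])
"
```

```text
(no output)
```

View pics/w3.png

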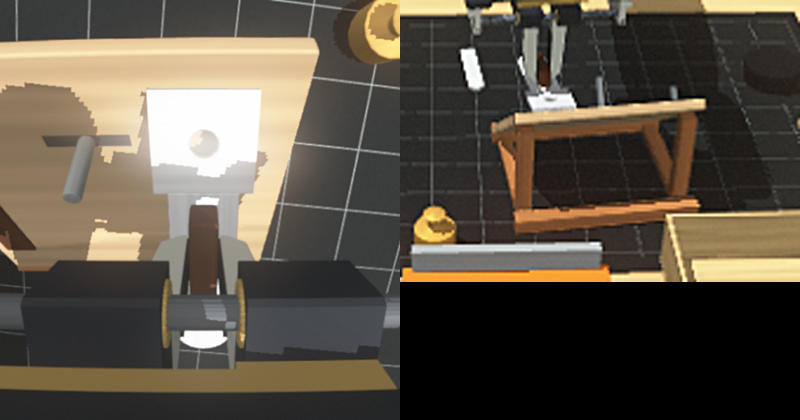

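The wrist view shows the wide end resting on the board and already tilting up (eye at (284,143)). The peg base is at (165,140) and its tip at (152,195), clear of the plate. Continuing down.

>>> jog_arm(
  targets=[
    [[0.0, 0, 0, 0.008, 0], [0.0, 0, 0, 0.016, 0], [0.0, 0, 0, 0.023, 0], [0.0, 0, 0, 0.029, 0], [0.0, 0, 0, 0.035, 0], [0.0, 0, 0, 0.04, 0], [0.0, 0, 0, 0.042, 0], [0.0, 0, 0, 0.042, 0]],
  ],
)

```text
t: 7.3
tool_pos: [615.8, 72.5, 96.6]
eef_rot: [[0.995, 0.102, -0.0], [0.102, -0.995, 0.0], [-0.0, -0.0, -1.0]]
wrist_force: [0.5, -0.0, -1.8]
width: 13.6
```

>>> jog_arm(
  targets=[
    [[0.0, 0, 0, 0.002, 0], [0.0, 0, 0, 0.004, 0], [0.0, 0, 0, 0.006, 0], [0.0, 0, 0, 0.006, 0]],
  ],
)

```text
t: 7.8
tool_pos: [616.3, 72.5, 91.7]
eef_rot: [[0.995, 0.102, 0.002], [0.102, -0.995, 0.0], [0.002, 0.0, -1.0]]
wrist_force: [-1.9, 0.0, 7.1]
width: 14.0
```

>>> jog_arm(
  targets=[
    [[0.0, 0, 0, 0.002, 0], [0.0, 0, 0, 0.002, 0]],
  ],
)

```text
t: 8.05
tool_pos: [616.4, 72.5, 89.9]
eef_rot: [[0.995, 0.102, 0.002], [0.102, -0.995, 0.0], [0.002, 0.0, -1.0]]
wrist_force: [-1.4, -0.4, 8.7]
width: 14.0
```

```bash
python3 -c "
from h import *
im=optics.read_camera('wrist')
o=np.zeros((420,800,3),np.uint8);o[:,:400]=cv2.resize(im[60:270,100:300],(400,420),interpolation=cv2.INTER_CUBIC);o[:,400:]=im[:,80:480]
cv2.imwrite('pics/w4.png',o[:,:,::-1])
go([0,0,0])
"
```

```text
t 8.1 shift [-0.6207  0.0095  0.0888] roll 0 F [-1.9 -0.2  8.9] w 13.9 pos [616.4  72.5  89.9]
```

View pics/w4.png

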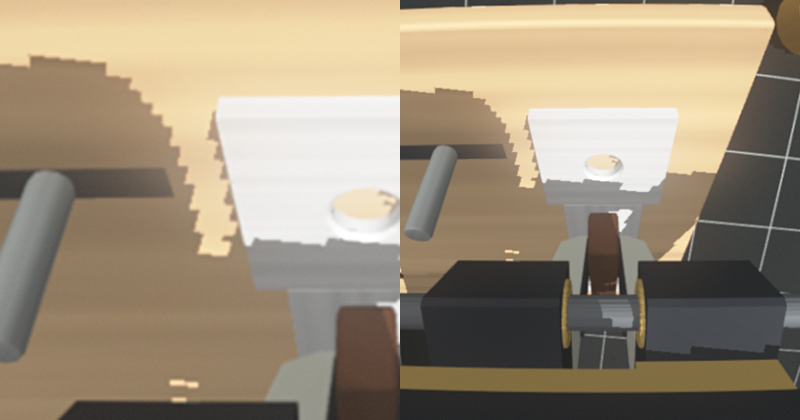

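```bash
cat > brd.py <<'E'
from h import *
b=np.array([666.6,138.1,123.]);y=.1027;s,c=np.sin(.69813),np.cos(.69813)
R=cv2.Rodrigues(np.array([0,0,y]))[0]@np.array([[c,0,-s],[0,1,0],[s,0,c]])
def onb(m,uv,z): return (R.T@(onplane(m,uv,b+R[:,2]*z,R[:,2])-b)).round(1)
def pnp(m,pts,px):
    K=np.array([[m['fx'],0,m['cx']],[0,m['fy'],m['cy']],[0,0,1]]);D=np.array([m['k1'],0,0,0,0.])
    ok,rv,tv=cv2.solvePnP(np.array(pts,float),np.array(px,float),K,D)
    e=cv2.projectPoints(np.array(pts,float),rv,tv,K,D)[0][:,0]-px
    Rw=R.T@m['orientation']@cv2.Rodrigues(rv)[0]; p=R.T@(m['origin']+m['orientation']@tv[:,0]-b)
    print("templ in board: pos",p.round(1),"eye",(p+Rw@[55,0,0]).round(1),"pitch err deg",np.degrees(np.arctan2(Rw[2,0],Rw[0,0])).round(1),"yaw",np.degrees(np.arctan2(Rw[1,0],Rw[0,0])).round(1),"roll",np.degrees(Rw[2,1]).round(1),"res",np.abs(e).max().round(1))
E
python3 -c "
from brd import *
w=optics.camera_model('wrist')
print('pegbase',onb(w,(125,152.5),0),'pegtip',onb(w,(104,235),38),'eyetop',onb(w,(282.5,164),5),'corners',onb(w,(208.5,110),5),onb(w,(357,109.5),5),onb(w,(229,203),5),onb(w,(341,204),5),'slotR',onb(w,(186,151),0))
pnp(w,[(80,25,5),(80,-25,5),(30,25,5),(30,-25,5),(55,0,5)],[(208.5,110),(357,109.5),(229,203.5),(341,204),(282.5,164)])
"
```

```text
pegbase [-1.9  2.4 -0. ] pegtip [-0.9 -1.2 38. ] eyetop [ -3.3 -59.9   5. ] corners [ 23.  -35.9   5. ] [ 23.2 -84.1   5. ] [-29.5 -35.9   5. ] [-30.3 -86.2   5. ] slotR [ -1.2 -22.1  -0. ]
templ in board: pos [-59.6 -61.5   2.9] eye [ -4.8 -60.4  -1.2] pitch err deg -4.2 yaw 1.2 roll -1.3 res 0.9
```

```bash
python3 -c "
from brd import *
w=optics.camera_model('wrist')
im=cv2.imread('pics/w4.png')
print(im[85:130:3,250].tolist())
for z,v in((0,110),(5,117)):
  pnp(w,[(80,25,z),(80,-25,z),(30,25,5),(30,-25,5),(55,0,5)],[(208.5,v-1),(357,v-1),(228.5,204),(341,204),(282.5,166.5)])
print('eyetop',onb(w,(282.5,166.5),5))
"
```

```text
[[174, 218, 240], [176, 220, 241], [174, 219, 241], [177, 221, 242], [226, 236, 244], [241, 243, 244], [239, 241, 243], [237, 239, 241], [237, 239, 241], [237, 240, 241], [238, 240, 243], [231, 234, 237], [228, 231, 235], [227, 231, 235], [227, 231, 235]]Traceback (most recent call last):
  File "<string>", line 7, in <module>
    pnp(w,[(80,25,z),(80,-25,z),(30,25,5),(30,-25,5),(55,0,5)],[(208.5,v-1),(357,v-1),(228.5,204),(341,204),(282.5,166.5)])
    ~~~^^^^^^^^^^^^^^^^^^^^^^^^^^^^^^^^^^^^^^^^^^^^^^^^^^^^^^^^^^^^^^^^^^^^^^^^^^^^^^^^^^^^^^^^^^^^^^^^^^^^^^^^^^^^^^^^^^^^
  File "brd.py", line 7, in pnp
    ok,rv,tv=cv2.solvePnP(np.array(pts,float),np.array(px,float),K,D)
             ~~~~~~~~~~~~^^^^^^^^^^^^^^^^^^^^^^^^^^^^^^^^^^^^^^^^^^^^
cv2.error: OpenCV(4.12.0) /io/opencv/modules/calib3d/src/calibration_base.cpp:1346: error: (-2:Unspecified error) in function 'void cv::findExtrinsicCameraParams2(const cv::Mat&, const cv::Mat&, const cv::Mat&, const cv::Mat&, cv::Mat&, cv::Mat&, int)'
> DLT algorithm needs at least 6 points for pose estimation from 3D-2D point correspondences. (expected: 'count >= 6'), where
>     'count' is 5
> must be greater than or equal to
>     '6' is 6
```

```bash
python3 -c "
from brd import *
w=optics.camera_model('wrist')
pnp(w,[(80,25,5),(80,-25,5),(30,25,5),(30,-25,5),(55,0,5)],[(210.5,118.5),(355.5,118),(228.5,204),(341,204),(282.5,166.5)])
print('eyetop',onb(w,(282.5,166.5),5),onb(w,(210.5,118.5),5),onb(w,(355.5,118),5),onb(w,(228.5,204),5))
g=R.T@(env.get_state()['tool_pos']-b);print('tcp in board',g.round(1))
"
```

```text
templ in board: pos [-62.4 -61.3  -0.9] eye [ -7.4 -60.4  -1.8] pitch err deg -1.0 yaw 0.9 roll -0.8 res 1.9
eyetop [ -4.8 -59.9   5. ] [ 19.4 -35.9   5. ] [ 19.6 -84.2   5. ] [-30.3 -35.5   5. ]
tcp in board [-64.7 -60.1  11.1]
```

The plate is flush: pitch is within 1° of the board. The eye is at board (-5.3, -60) and the peg at about (-1.2, 0.5), both from the same camera. I'll firm the grip, lift 50 mm along the board normal, move across, and look again before threading.

>>> jog_arm(
  targets=[
    [[0.0, 0, 0, 0, 0], [0.0, 0, 0, 0, 0], [0.0, -0.006, 0, -0.008, 0], [0.0, -0.019, 0, -0.023, 0], [0.0, -0.033, 0, -0.04, 0], [0.0, -0.033, 0, -0.04, 0]],
  ],
  force=30,
)

```text
t: 8.85
tool_pos: [583.0, 69.1, 130.2]
eef_rot: [[0.995, 0.102, 0.002], [0.102, -0.995, 0.0], [0.002, 0.0, -1.0]]
wrist_force: [0.6, 0.3, -0.2]
width: 13.5
```

>>> jog_arm(
  targets=[
    [[0.0, 0.001, -0.02, -0.001, 0], [0.0, 0.002, -0.04, -0.002, 0], [0.0, 0.003, -0.06, -0.003, 0], [0.0, 0.003, -0.0603, -0.003, 0], [0.0, 0.003, -0.0603, -0.003, 0]],
  ],
)

```text
t: 9.48
tool_pos: [579.8, 129.7, 131.4]
eef_rot: [[0.995, 0.102, -0.0], [0.102, -0.995, -0.0], [-0.0, 0.0, -1.0]]
wrist_force: [-0.3, -0.0, -1.2]
width: 13.8
```

```bash
python3 -c "
from brd import *
go([0,0,0]);g=R.T@(env.get_state()['tool_pos']-b);print('tcp in board',g.round(1))
im=optics.read_camera('wrist')
cv2.imwrite('pics/w5.png',cv2.resize(im[70:270,180:380],(600,600),interpolation=cv2.INTER_CUBIC)[:,:,::-1])
"
```

```text
t 9.47 shift [-0.59    0.0697  0.1317] roll 0 F [-0.3 -0.  -1.2] w 13.8 pos [579.8 129.7 131.4]
tcp in board [-61.4   0.6  62.5]
```

View pics/w5.png

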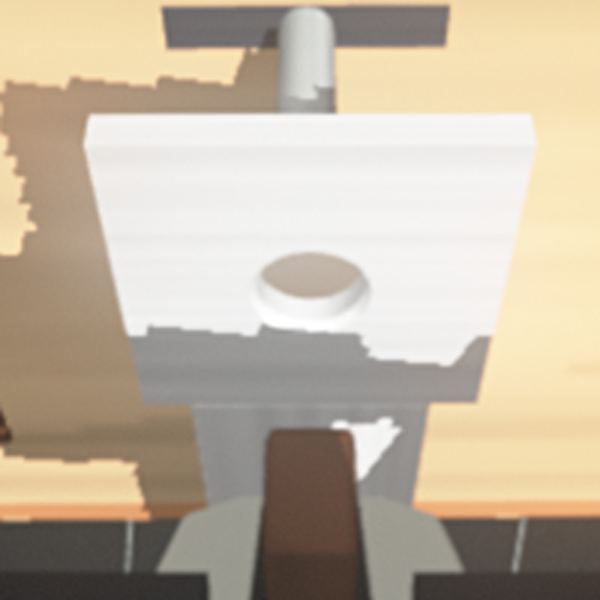

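```bash
python3 -c "
from brd import *
w=optics.camera_model('wrist');A=lambda u,v:(180+(u+.5)/3-.5,70+(v+.5)/3-.5)
print('pegbase',onb(w,A(306,27),0),'slot',onb(w,A(166,27),0),onb(w,A(448,26),0),'peg at vis end',[onb(w,A(306,100),z)for z in(10,15,20,25,30)])
for z in(53,56.4,59): print(z,'eye',onb(w,A(310,288),z),'corners',[onb(w,A(*q),z) for q in((87,146),(533,146),(143,403),(478,403))])
pnp(w,[(80,25,5),(80,-25,5),(30,25,5),(30,-25,5),(55,0,5)],[A(*q) for q in((87,146),(533,146),(143,403),(478,403),(310,288))])
"
```

```text
pegbase [-1.2  0.8  0. ] slot [-1.1 23.6 -0. ] [ -0.9 -22.2  -0. ] peg at vis end [array([-7.9,  0.8, 10. ]), array([-3.9,  0.8, 15. ]), array([ 0.1,  0.8, 20. ]), array([ 4.1,  0.8, 25. ]), array([ 8.1,  0.7, 30. ])]
53 eye [-4.8  0.2 53. ] corners [array([20. , 25.9, 53. ]), array([ 20. , -25.5,  53. ]), array([-31.8,  26.3,  53. ]), array([-31.8, -26. ,  53. ])]
56.4 eye [-0.9  0.2 56.4] corners [array([23. , 24.9, 56.4]), array([ 23. , -24.5,  56.4]), array([-26.9,  25.3,  56.4]), array([-26.9, -25. ,  56.4])]
59 eye [ 2.1  0.2 59. ] corners [array([25.2, 24.2, 59. ]), array([ 25.2, -23.8,  59. ]), array([-23.2,  24.6,  59. ]), array([-23.2, -24.3,  59. ])]
templ in board: pos [-57.5   0.1  50.9] eye [-2.5  0.2 50.7] pitch err deg -0.2 yaw 0.1 roll -0.1 res 1.5
```

The tilt has held (pitch -0.2°). The eye is at board (-1.5, 0.2) and the peg, at mid-slot, is at (-1.1, 0.8), well inside the 2.5 mm clearance. I'll come down along the peg.

>>> jog_arm(
  targets=[
    [[0.0, 0.004, -0.0005, 0.0046, 0], [0.0, 0.008, -0.0005, 0.0092, 0], [0.0, 0.012, -0.0005, 0.0138, 0], [0.0, 0.016, -0.0005, 0.0184, 0], [0.0, 0.0195, -0.0005, 0.023, 0], [0.0, 0.0195, -0.0005, 0.023, 0]],
  ],
)

```text
t: 10.28
tool_pos: [599.2, 131.9, 108.1]
eef_rot: [[0.995, 0.102, -0.001], [0.102, -0.995, -0.0], [-0.001, 0.0, -1.0]]
wrist_force: [-0.5, -0.4, -1.2]
width: 13.9
```

```bash
python3 -c "
from brd import *
go([0,0,0]);g=R.T@(env.get_state()['tool_pos']-b);print('tcp in board',g.round(1))
im=optics.read_camera('wrist')
cv2.imwrite('pics/w6.png',cv2.resize(im[70:270,180:380],(500,500),interpolation=cv2.INTER_CUBIC)[:,:,::-1])
"
```

```text
t 10.28 shift [-0.6094  0.0704  0.1086] roll 0 F [-0.5 -0.4 -1.2] w 13.9 pos [599.2 131.9 108.1]
tcp in board [-61.4   0.7  32.1]
```

View pics/w6.png

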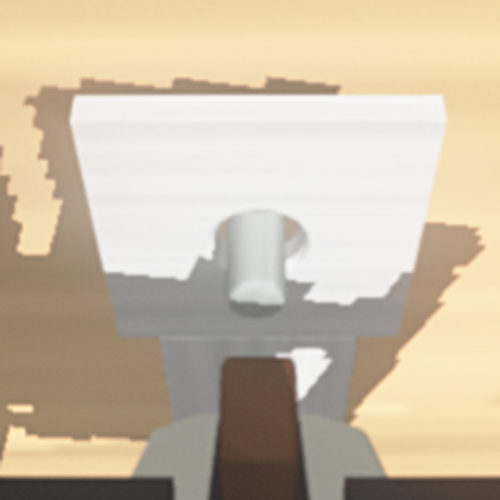

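The peg is through the eye at about (257,255), with gaps on both sides and no contact force. I'll take it down to the board.

>>> jog_arm(
  targets=[
    [[0.0, 0.0032, -0.0005, 0.0038, 0], [0.0, 0.0064, -0.0005, 0.0077, 0], [0.0, 0.0096, -0.0005, 0.0115, 0], [0.0, 0.0122, -0.0005, 0.0146, 0], [0.0, 0.0135, -0.0005, 0.0161, 0], [0.0, 0.0135, -0.0005, 0.0161, 0]],
  ],
)

```text
t: 11.08
tool_pos: [612.5, 133.8, 92.5]
eef_rot: [[0.995, 0.102, -0.0], [0.102, -0.995, -0.0], [-0.0, 0.0, -1.0]]
wrist_force: [-0.4, -0.7, -1.1]
width: 14.1
```

```bash
python3 -c "
from brd import *
go([0,0,0]);g=R.T@(env.get_state()['tool_pos']-b);print('tcp in board',g.round(1))
"
```

```text
t 11.07 shift [-0.6229  0.0708  0.0927] roll 0 F [-0.4 -0.7 -1.1] w 14.1 pos [612.5 133.8  92.5]
tcp in board [-61.1   1.2  11.5]
```

>>> jog_arm(
  targets=[
    [[0.0, 0.001, 0, 0.001, 0], [0.0, 0.0015, 0, 0.002, 0], [0.0, 0.0015, 0, 0.002, 0]],
  ],
)

```text
t: 11.45
tool_pos: [613.0, 133.8, 92.3]
eef_rot: [[0.995, 0.102, -0.002], [0.102, -0.995, -0.0], [-0.002, 0.0, -1.0]]
wrist_force: [-21.7, -4.9, 21.9]
width: 13.7
```

Contact with the board: 31 N along the normal. I'll ease off, open, and retreat upward.

>>> jog_arm(
  targets=[
    [[0.0, -0.001, 0, -0.0015, 0], [0.0, -0.001, 0, -0.0015, 0], [0.03, -0.001, 0, -0.0015, 0], [0.04, -0.001, 0, -0.0015, 0], [0.04, -0.001, 0, -0.0015, 0], [0.04, -0.001, 0, -0.0015, 0]],
  ],
  force=15,
)

```text
t: 12.2
tool_pos: [613.1, 133.9, 91.9]
eef_rot: [[0.995, 0.102, 0.0], [0.102, -0.995, 0.0], [0.0, -0.0, -1.0]]
wrist_force: [-1.2, 0.2, 0.0]
width: 39.7
```

>>> jog_arm(
  targets=[
    [[0.04, -0.002, 0, -0.01, 0], [0.04, -0.004, 0, -0.03, 0], [0.04, -0.01, 0, -0.06, 0], [0.04, -0.03, 0, -0.11, 0], [0.04, -0.05, 0, -0.15, 0], [0.04, -0.05, 0, -0.15, 0], [0.04, -0.05, 0, -0.15, 0], [0.04, -0.05, 0, -0.15, 0]],
  ],
)

```text
t: 13.2
tool_pos: [563.2, 128.7, 241.0]
eef_rot: [[0.995, 0.102, -0.002], [0.102, -0.995, -0.0], [-0.002, 0.0, -1.0]]
wrist_force: [-0.3, 0.7, 0.9]
width: 39.8
```

```bash
python3 -c "
from brd import *
go([0,0,0])
im=optics.read_camera('wrist');im2=optics.read_camera('top')[145:260,155:275]
o=np.zeros((480,800,3),np.uint8);o[:420,:400]=im[:,80:480];o[:383,400:]=cv2.resize(im2,(400,383),interpolation=cv2.INTER_CUBIC)
cv2.imwrite('pics/w7.png',o[:,:,::-1])
"
```

```text
t 13.2 shift [-0.573   0.0708  0.2419] roll 0 F [-0.3  0.7  0.9] w 39.8 pos [563.2 128.7 241. ]
```

View pics/w7.png

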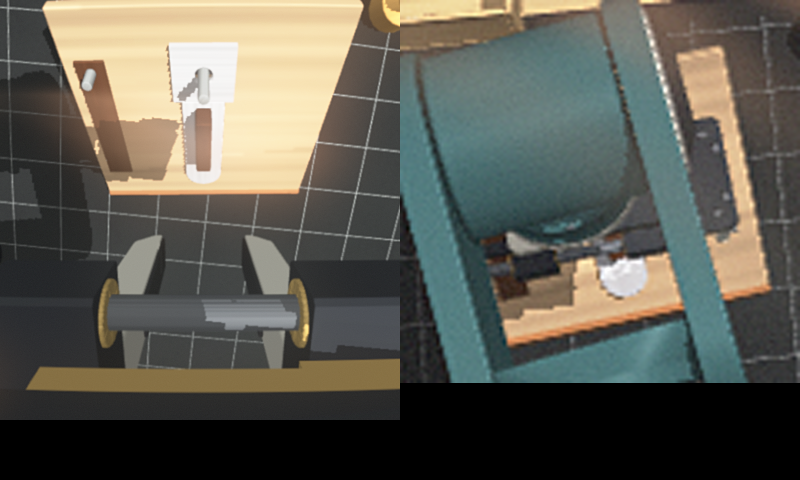

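The template hangs on the peg with its eye at (283,72) and tail at (283,183) in full-frame pixels, lying on the board, and the gripper is clear. One numeric check before I hand in.

```bash
python3 -c "
from brd import *
w=optics.camera_model('wrist')
print([onb(w,q,5) for q in((283,183.5),(247.5,46),(317.5,45),(256,101.5),(313.5,102))])
print(env.hand_in())
"
```

```text
[array([-139.6,    1.2,    5. ]), array([21.6, 26.9,  5. ]), array([ 22.4, -23.8,   5. ]), array([-28.2,  23.9,   5. ]), array([-28.8, -24.5,   5. ])]
the job is handed in; nothing more can be done
None
```

The eyed template is hanging from the empty peg and released, and I handed the job in at about 13 s. No verdict is reported.

**How it was done:** I picked the template up by its rib. Since the tool can't tilt, I pressed the template against the bare board at board y = -60 mm until it swung to the 40° slope in the grip. I then lifted it along the board normal, moved it across and threaded the eye down onto the peg until it met the board, at about 31 N. After that I eased off, opened the fingers and pulled the gripper clear.

**Last checks:** These are from the wrist picture, assuming the plate lies flat on the board:

| Check | Reading |
|---|---|
| Eye position from the wide-end corners | about board (-3, +1) mm |
| Tail end | board x = -140 mm, y = +1 mm |
| Plate span | about 161 x 50 mm, against the real 160 x 50 mm |
| Wrist force after release | under about 1.2 N |

- **Flushness:** the plate span reading right fits it lying flush, but I did not measure flushness separately after release.
- **Bystanders:** I did not compare their positions before and after. I saw no contact with any of them.
- **Disagreement:** with the plate pressed at the side, my first reading gave 4° off flush because I had taken the end face for the top edge. Corrected, it was 1°, and 0.2° once lifted.

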